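# Empty the spice tumbler

### The job

Unscrew the perforated cap from the upright drum of the spice tumbler and set it down flat, holes up, in the middle of the round wooden board. Then wind the crank by its wooden grip one full turn, up and over away from the robot, until the drum hangs mouth straight down and all four nutmegs left inside lie in the catch tray; do not push the drum round by hand, and leave the other goods where they stand.

Things in the scene. Friction and masses are not known exactly. Their poses are not given: they have to be found in the camera images.
- cap_center (a point): Perforated metal shaker cap screwed on the drum's neck: 66 mm across, 24 mm tall, about 60 g; this point on its axis half-way up, z along the axis, out of the holes. Its top 10 mm is a solid disc, the best place to grip. Below its foot the bare neck (50 mm across) shows for 12 mm before the drum's shoulder (69 mm across). 14 mm of lift takes it clear of the neck.
- cap: The same cap, origin at its foot. Two lugs inside hook under ridges on the neck with 1.5 mm of upward play; it turns easily and does not climb. Turned counter-clockwise from above by 30 to 135 degrees (varies, unseen; may need a regrasp) it is free over about 35 degrees, then hooks again: feel for it with light pulls (5 to 10 N net, upward) every 20 to 25 degrees.
- drum_mouth (a point): Centre of the mouth (rim, 44 mm wide) of the tumbler's upright steel drum, under the cap at the start; z points out of the mouth along the drum's axis: up at the start, straight down when emptied.
- drum: The steel drum, 137 mm long, 69 mm across, on a level pivot between two uprights; origin on the pivot, 75 mm below the mouth. The crank tips its mouth away from the robot, over the long end of the tray, by half the crank's angle. It stays where it is left.
- crank_axis (a point): On the crank's level axis of rotation, 165 mm above the table, in the middle of the 10 mm thick crank arm. Axes of the tumbler: z up, x level towards the long end of the tray (away from the robot), y along the crank's axis from the crank towards the drum; the grip sticks out to -y.
- crank (a joint): Crank angle, rad: 0 at the start, the grip level with the axis on its -x side (towards the robot). It turns one way: up, over to +x, down and back; 6.28 (end stop) is one full turn and puts the drum mouth down. It takes about 9 N at the grip and stays where it is left.
- grip_center (a point): Middle of the crank's wooden grip, a level rod 22 mm across, 94 mm long, along the crank's axis, 55 mm from that axis and 53 mm out from the arm's mid-plane. It spins freely, so it can be held all round without turning the hand. Held 65 mm from the arm, the gripper clears the arm and the gear housing (58 mm across, behind the arm) at the bottom. Its orientation spins.
- tray_floor (a point): Centre of the floor of the aluminium catch tray, fixed under the drum: 260 mm along x by 110 mm along y outside, walls 50 mm tall and 4 mm thick. Its axes are those of the tumbler (x towards the long end).
- board_top (a point): Centre of the top of the fixed round wooden board for the cap, 140 mm across, 14 mm thick.
- nutmeg0_center (a point): Centre of a whole nutmeg, a brown ball 26 mm across, 12 g; starts inside the drum.
- nutmeg1_center (a point): Centre of another nutmeg, the same.
- nutmeg2_center (a point): Centre of another nutmeg, the same.
- nutmeg3_center (a point): Centre of another nutmeg, the same.
- sauce_a: Bystander: amber glass sauce bottle, 56 mm across, 170 mm tall; origin under its centre.
- sauce_b: Bystander: green glass sauce bottle, 56 mm across, 180 mm tall; origin under its centre.
- jar: Bystander: amber jar with brass lid, 76 mm across, 100 mm tall; origin under its centre.
- garlic_a: Bystander: garlic bulb, 54 mm across; origin under its centre.
- garlic_b: Bystander: second garlic bulb, 54 mm across; origin under its centre.
- bowl: Bystander: empty terracotta bowl, 110 mm across, 45 mm tall; origin under its centre.
- scoop: Bystander: wooden spoon lying flat; origin under its centre, on the handle's line.
Not all that is in view belongs to the job. Of the things shaped like the part that bears board_top, the dark wooden one is meant.

How it is judged (in metres and radians):
On the way, in this order (a step that is already met when the one before it is completed fails the run):
1. the cap is off the drum, which still stands upright (z of cap_center in the frame of drum_mouth above 0.02 m and angle between drum_mouth's own z axis and vertical below 0.2 rad), for 0.1 s.
2. the cap lies flat, holes up, on the board, let go, while the drum still stands upright (horizontal distance between cap_center and board_top below 0.045 m and angle between cap_center's own z axis and vertical below 0.12 rad and z of cap_center in the frame of board_top below 0.016 m and contact force between the fingers and cap below 0.1 N and angle between drum_mouth's own z axis and vertical below 0.2 rad), for 0.2 s.
At the end, for the whole second after the job is handed in: The cap lies flat, holes up, on the board, its centre within 45 mm of the board's centre; the drum hangs mouth down within 0.24 rad of its end stop, still; all four nutmegs lie in the catch tray (horizontal distance between cap_center and board_top below 0.045 m and angle between cap_center's own z axis and vertical below 0.12 rad and z of cap_center in the frame of board_top below 0.016 m and x of nutmeg0_center in the frame of tray_floor between -0.13 and 0.13 m and y of nutmeg0_center in the frame of tray_floor between -0.055 and 0.055 m and z of each of nutmeg0_center, nutmeg1_center, nutmeg2_center, nutmeg3_center in the frame of tray_floor below 0.04 m and x of nutmeg1_center in the frame of tray_floor between -0.13 and 0.13 m and y of nutmeg1_center in the frame of tray_floor between -0.055 and 0.055 m and x of nutmeg2_center in the frame of tray_floor between -0.13 and 0.13 m and y of nutmeg2_center in the frame of tray_floor between -0.055 and 0.055 m and x of nutmeg3_center in the frame of tray_floor between -0.13 and 0.13 m and y of nutmeg3_center in the frame of tray_floor between -0.055 and 0.055 m and angle between drum_mouth's own z axis and vertical above 2.9 rad and angular speed of drum below 0.1 rad/s); the robot touches nothing.
It fails at once if the drum is pushed round by hand instead of by the crank (angle between drum_mouth's own z axis and vertical above 0.4 rad and contact force between the arm and drum above 5 N).
It fails at once if one of the other goods is moved by more than 4 cm (distance of any of sauce_a, sauce_b, jar, garlic_a, garlic_b, bowl, scoop from where it was at the start of the episode above 0.04 m).
It also fails if it takes over 72 s, if anything falls off the work surface, if the arm or the gripper's body presses on something with over 40 N, if the wrist force passes 120 N, or if a joint passes its speed limit or range.

### The arm

A 7-joint arm with a two-finger parallel gripper is mounted at the origin on the work surface. World frame = base frame: x ahead of the robot, y to its left, z up, the work surface at z = 0. Lengths are in mm, angles in rad, forces in N, time in s.
With the tool pointing down it reaches from about 400 to 850 mm from the base axis. Payload 6.9 kg.
Tool frame: the origin (TCP) lies midway between the tips of the shut fingers; the grasp point (between the pads) lies 19 mm behind it; z points along the fingers, y is the line along which they close (so a half turn about z gives the same grasp; the last joint's range is limited). The gripper opens to 85 mm and grips with 20 to 120 N. Pads are 22 mm wide; open, the fingers measure 114 mm over their backs; the gripper's body (76 mm by 85 mm) begins 54 mm behind the grasp point. The pads swing forward as they close: fully open they stand 13 mm farther back than shut.
Start: joints at [0.105, 0.507, -0.238, 1.5, 0.126, 1.149, -0.155], TCP at [624.989, -0.025, 231.275] pointing down, gripper open.
Joint ranges: [-3.08, 3.08], [-0.24, 2.05], [-1.43, 1.35], [0, 2.5], [-1.52, 4.66], [0.17, 1.96], [-2.89, 2.89]. Speed limits (rad/s): [2.39, 2.39, 3.14, 3.14, 3.14, 3.14, 3.14].

### API

Orientations are given as a unit quaternion [x, y, z, w].
In Python, from plant import manip gives the robot as it stands.
- The arm moves only by the tool arm_command, never from a script. Its argument "increments" is a list of rows, each a list of 6 numbers: the shift along the tool's x, y, z each as a share of 500 mm, from -1 to 1, then the turn, a rotation vector about the tool's x, y, z each as a share of 180 degrees, from -1 to 1. In form: [[tx, ty, tz, wx, wy, wz], ...]. A call has 1 to 20 rows; each row shifts and turns the commanded pose from where the row before left it, along the tool's axes as they then stand; what a row does not reach is not made up. A row lasts 1/10 s, in which the tool goes at most 50 mm and 8.59 degrees, less where a joint would pass 70% of its speed; a pose out of reach is approached as far as the arm can. A call with a number of a shift or a turn outside -1 to 1 is refused whole. A call with a gripper value outside its range is refused whole. "grip" is the gripper command: -1 is shut, 1 is fully open, values between are in proportion, set as the call begins (left out, the last holds). The fingers move at their own pace and stop on an object; "newtons" is the grip in N (left out, the last holds). Time passes only in rows, so rows that do not move let the fingers close. It gives the time, the measured TCP pose, the force, the opening and the grip force at its end, in the units of the state.
- manip.get_obs(): the state, without advancing time (a new reading comes with each control period).
- manip.snapshot(name): name is "scene" or "side" or "wrist"; returns (picture, depth): 400x640x3 uint8, red, green, blue; 400x640 float32, mm along the optical axis (not along the pixel's ray), 0 where there is no reading.
- manip.get_calibration(name): a dict with "intrinsics" (3x3 intrinsics, pixels), "camera_from_world" (4x4, takes a point from world to camera coordinates). Camera axes: x right, y down, z forward; pixel columns grow to the right and rows downward; lengths in mm; the calibration is good to about 2 mm. A picture is of the moment at which its call begins: read the wrist's pose just before it. get_calibration takes no time and is no camera call; for the wrist camera it gives the pose at the moment of the call.
- manip.hand_in(): hands the job in; it is judged then, once.
Trained networks look in the newest picture that a camera, given by its name, has taken for a name from the list of things; names that differ only in an ending like _2 or _b are one class to them, and where a whole thing is asked for, a point or a joint stands for the part that bears it (a point fixed in the world has none). Each returns a list of dicts, best first, with "confidence" (0 to 1); they miss things now and then, are a little off and sometimes report something else, mostly with a low value. They report only what shows in the picture. A call takes as long as a camera call. They do not tell look-alikes from the thing itself.
- manip.look_for(thing, camera): "at" ([row, column] in pixels, amid what is visible of it).
- manip.cut_out(thing, camera): "pixels" (400x640 bool, what is visible of it) and "at" ([row, column] in pixels, amid what is visible of it).
- manip.place_of(thing, camera): "at" ([row, column] in pixels: a listed point, or the origin of a listed thing).
The state is a dict: "clock": time; "joint_positions": joint angles; "qvel": joint speeds; "tau": joint torques, N m; "ee_pos": TCP position; "ee_rot": TCP orientation; "wrist_force": force on the tool from outside, world axes, zero at the start; "wrist_torque": the same for the moment, N m; "opening": finger opening in mm; "grasp_force": force on a finger pad.
Only numpy, scipy, OpenCV 4.12 (cv2) and the standard library are available. Lean on these libraries where they do the work, as an engineer would, in place of code of your own. Each camera call takes 0.05 s, during which the arm holds its last target. There are 200 camera calls.

## Working session

There is one attempt and no reset: what is moved stays moved. The work goes in short steps, Python scripts to look and compute and a tool call to move; the robot and the scene stay as the last step left them, time stands still between calls to the robot, and variables do not carry over. Pictures are saved under pics/ and viewed, at most 10 in all, crops included, and the job is handed in when it is done.

Besides the shell and the picture viewer there is one more tool, called after "Request:" as name(argument=value, ...) on one line, values as JSON. arm_command: Moves the arm, as the interface text tells. Its arguments: {"type":"object","properties":{"increments":{"type":"array","items":{"type":"array","items":{"type":"number","minimum":-1,"maximum":1}}},"grip":{"type":"number"},"newtons":{"type":"number"}},"required":["increments"]}

```bash
mkdir -p pics; ls
cat > h.py <<'E'
import numpy as np, cv2
from plant import manip
from scipy.spatial.transform import Rotation as R
def cal(n):
    c=manip.get_calibration(n); return np.array(c["intrinsics"]),np.array(c["camera_from_world"])
def px2w(n,rc,d,C=None):
    K,T=C or cal(n); r,c=rc
    p=np.linalg.inv(K)@np.array([c,r,1.0])*d
    return (np.linalg.inv(T)@np.append(p,1))[:3]
def pxz(n,rc,z,C=None):
    K,T=C or cal(n); Ti=np.linalg.inv(T)
    o=Ti[:3,3]; d=Ti[:3,:3]@(np.linalg.inv(K)@np.array([rc[1],rc[0],1.0]))
    return o+d*(z-o[2])/d[2]
def proj(n,p,C=None):
    K,T=C or cal(n); q=K@(T@np.append(p,1))[:3]; return q[1]/q[2],q[0]/q[2]
def save(im,f): cv2.imwrite(f,im[:,:,::-1])
E
python3 - <<'E'
from h import *
o=manip.get_obs(); print({k:np.round(v,3).tolist() for k,v in o.items()})
for n in ["scene","side"]:
    im,d=manip.snapshot(n); save(im,f"pics/{n}0.png"); np.save(f"{n}0.npy",d)
    C=cal(n); print(n,"cam at",np.linalg.inv(C[1])[:3,3].round())
    for t in ["cap_center","drum_mouth","crank_axis","grip_center","tray_floor","board_top"]:
        for r in manip.place_of(t,n)[:3]:
            a=r["at"]; i,j=int(round(a[0])),int(round(a[1])); z=d[min(max(i,0),399),min(max(j,0),639)]
            print(n,t,np.round(a,1),round(r["confidence"],2),px2w(n,a,z,C).round(0))
E
```

```text
pics
{'clock': 0.0, 'joint_positions': [0.106, 0.508, -0.238, 1.501, 0.126, 1.149, -0.155], 'qvel': [-0.0, 0.001, -0.001, 0.001, -0.001, 0.001, -0.0], 'tau': [0.001, -62.059, -2.187, -24.966, 0.012, 0.012, 0.0], 'ee_pos': [624.475, -0.071, 230.411], 'ee_rot': [0.707, 0.707, -0.001, -0.001], 'wrist_force': [-0.02, -0.939, 0.63], 'wrist_torque': [-0.016, 0.005, -0.03], 'grasp_force': 0.0, 'opening': 85.259}
scene cam at [1268. -464.  788.]
scene cap_center [174.6 336.6] 0.64 [653. -19. 310.]
scene crank_axis [213.  292.4] 0.88 [552. -71. 168.]
scene crank_axis [200.3 336.3] 0.36 [585.  32. 185.]
scene grip_center [206.7 260.4] 0.66 [ 482. -120.  164.]
scene tray_floor [258.3 343.2] 0.55 [602.  47.   1.]
scene tray_floor [174.3 336.7] 0.54 [654. -19. 312.]
scene board_top [212.4 402.7] 0.97 [546. 305.  10.]
scene board_top [309.5 424.4] 0.89 [851.  94.  14.]
scene board_top [219.1 261.4] 0.67 [344. -60.  10.]
side cam at [-79. 884. 804.]
side cap_center [182.3 304.8] 0.74 [540.  64. 250.]
side drum_mouth [182.8 304.6] 0.88 [535.  71. 253.]
side drum_mouth [188.2 334.9] 0.58 [530. -60. 177.]
side crank_axis [189.3 333.8] 0.73 [521. -40. 185.]
side grip_center [187.4 360.8] 0.67 [ 473. -104.  176.]
side tray_floor [249.1 290.3] 0.85 [552. 123.  74.]
side tray_floor [186.9 331.1] 0.69 [528. -39. 192.]
side board_top [357.1 369.1] 0.96 [230. 278.  18.]
side board_top [230.2 218.6] 0.94 [846. 101.  15.]
side board_top [258.9 385.3] 0.73 [356. -41.  17.]
```

View pics/scene0.png

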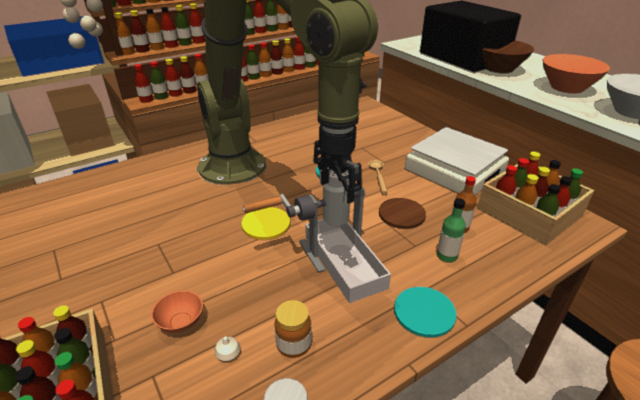

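View pics/side0.png

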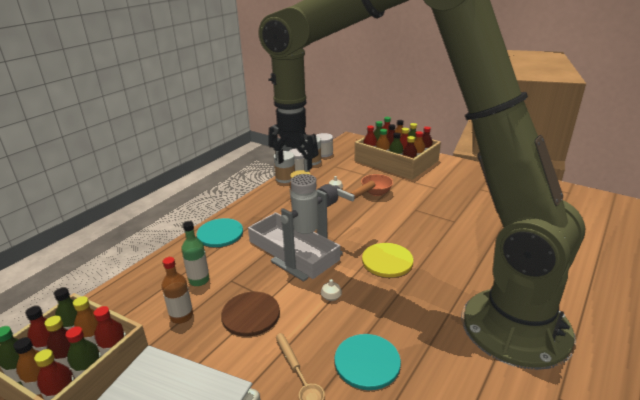

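The dark board is at scene (212,402), side (313,250). The look-alikes are a yellow disc at scene (222,266) / side (259,387), a teal one at scene (311,425) / side (230,218) and another teal one at side (360,368). Only the first is dark wood. The tumbler is at side (182,304): cap at the top, wooden grip at about (187,370), tray below it. I'll measure it all and make one crop.

```bash
cat >> h.py <<'E'
def cloud(n,d,mask=None,C=None):
    K,T=C or cal(n); m=d>0
    if mask is not None: m&=mask
    v,u=np.nonzero(m); z=d[v,u]
    p=np.linalg.inv(K)@np.vstack([u*z,v*z,z]); Ti=np.linalg.inv(T)
    return (Ti[:3,:3]@p).T+Ti[:3,3]
E
python3 - <<'E'
from h import *
for n in ["scene","side"]:
    im,d=manip.snapshot(n); C=cal(n)
    P=cloud(n,d,None,C); 
    if n=="side": save(cv2.resize(im[150:345,190:420],None,fx=3,fy=3)[:600,:800],"pics/crop1.png")
    # board: dark pixels near the place
    hint={"scene":(212,402),"side":(313,250)}[n]
    yy,xx=np.mgrid[:400,:640]; near=(abs(yy-hint[0])<35)&(abs(xx-hint[1])<45)
    dark=(im.astype(int).sum(2)<230)&near
    Q=cloud(n,d,dark,C); Q=Q[(Q[:,2]>5)&(Q[:,2]<25)]
    (c,r)=cv2.minEnclosingCircle(Q[:,:2].astype(np.float32)); print(n,"board",np.round(c),round(r,1),"z",np.median(Q[:,2]).round(1),"med",np.median(Q[:,:2],0).round())
    for t in ["cap_center","drum","crank","grip_center","tray_floor"]:
        for r in manip.cut_out(t,n)[:1]:
            Q=cloud(n,d,r["pixels"],C)
            print(n,t,round(r["confidence"],2),len(Q),np.round(r["at"]),"med",np.median(Q,0).round(),"p3",np.percentile(Q,3,0).round(),"p97",np.percentile(Q,97,0).round())
            np.save(f"{n}_{t}.npy",Q)
    B=P[(P[:,0]>420)&(P[:,0]<900)&(P[:,1]>-250)&(P[:,1]<250)]
    W=B[(B[:,2]>42)&(B[:,2]<56)]; print(n,"wall pts",len(W))
    np.save(f"{n}_cloud.npy",B)
    if len(W)>20:
        for t in [(W[:,0]>480)&(W[:,0]<800)&(abs(W[:,1]-20)<130)]:
            V=W[t]; print(cv2.minAreaRect(V[:,:2].astype(np.float32)))
    cap=B[(B[:,2]>236)&(B[:,2]<262)&(abs(B[:,0]-545)<60)&(abs(B[:,1]-40)<70)]; print("cap",len(cap),np.percentile(cap,[2,50,98],axis=0).round() if len(cap) else 0)
E
```

```text
scene board [542. 305.] 71.7 z 11.5 med [547. 301.]
scene cap_center 0.71 188 [176. 335.] med [578.  32. 244.] p3 [554. -10. 224.] p97 [633.  62. 304.]
scene drum 0.86 1012 [207. 336.] med [579.  30. 164.] p3 [545.   4. 109.] p97 [591. 103. 216.]
scene crank 0.7 528 [206. 273.] med [485. -87. 170.] p3 [ 262. -156.   -2.] p97 [551.  31. 176.]
scene tray_floor 0.78 6858 [240. 337.] med [580.  32.  34.] p3 [ 481. -103.   -0.] p97 [742. 113. 198.]
scene wall pts 727
((611.634033203125, 43.439605712890625), (137.60891723632812, 263.45361328125), 81.40325927734375)
cap 173 [[549. -11. 236.]
 [581.  27. 248.]
 [587.  64. 261.]]
side board [590. 298.] 125.6 z 15.1 med [526. 315.]
side cap_center 0.96 418 [184. 305.] med [543.  67. 250.] p3 [521.  33. 229.] p97 [576.  87. 253.]
side drum 0.97 1006 [209. 303.] med [533.  79. 171.] p3 [519.  40. 112.] p97 [569.  91. 217.]
side crank 0.82 332 [192. 354.] med [474. -75. 173.] p3 [ 459. -297.   20.] p97 [602. -51. 180.]
side grip_center 0.71 440 [182. 379.] med [ 562. -401.   33.] p3 [ 513. -426.    7.] p97 [ 613. -325.   48.]
side tray_floor 0.64 5592 [233. 301.] med [546.  59.  48.] p3 [472. -83.   3.] p97 [732. 127. 209.]
side wall pts 609
((609.0729370117188, 51.9098014831543), (135.63514709472656, 262.6230163574219), 84.48919677734375)
cap 400 [[521.   4. 237.]
 [549.  62. 251.]
 [580.  87. 259.]]
```

View pics/crop1.png

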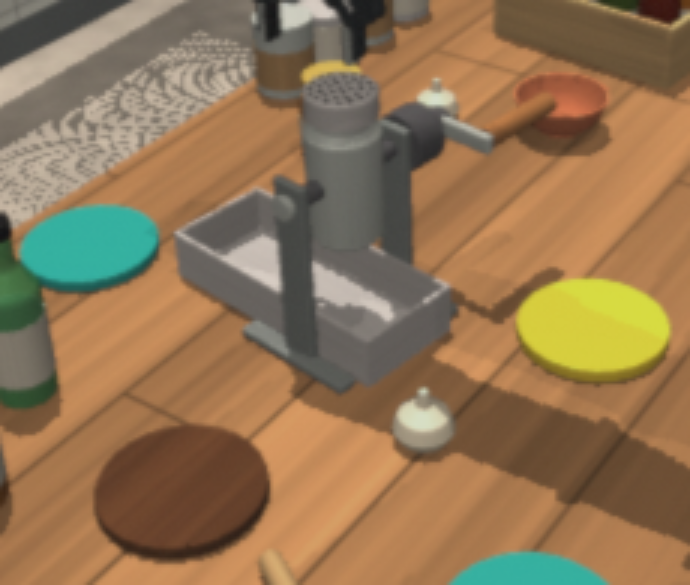

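Crop confirms the dark wooden board at side (313,250). Cap top is at z≈252, and the tumbler is yawed about -7°. Next, tighter fits of drum, yaw and grip.

Run:
```python
from h import *
from scipy.optimize import least_squares
A=np.load("scene_cloud.npy");B=np.load("side_cloud.npy")
def fit(Q,r,c0):
    f=lambda c:np.hypot(Q[:,0]-c[0],Q[:,1]-c[1])-r
    s=least_squares(f,c0,loss="soft_l1",f_scale=1.5); return s.x.round(1),np.median(abs(s.fun)).round(1),len(Q)
for nm,P in (("scene",A),("side",B),("both",np.vstack([A,B]))):
    near=np.hypot(P[:,0]-548,P[:,1]-55)<45
    D=P[near&(P[:,2]>185)&(P[:,2]<208)]; c=fit(D,34.5,[550,55]); print(nm,"drum",c)
    m=np.hypot(P[:,0]-c[0][0],P[:,1]-c[0][1])
    Q=P[(m<40)&(P[:,2]>230)&(P[:,2]<247)]; print(nm,"cap",fit(Q,33,[550,55]))
    T=P[(m<28)&(P[:,2]>235)&(P[:,2]<265)]; print("top z",np.percentile(T[:,2],[10,50,90]).round(1))
    # tray walls: rotate trial yaw, sharpest outer edges
    W=P[(P[:,2]>30)&(P[:,2]<52)&(P[:,0]>480)&(P[:,0]<760)&(abs(P[:,1]-45)<90)]
    best=[]
    for a in np.arange(-16,4,.5):
        t=np.radians(a); v=-np.sin(t)*W[:,0]+np.cos(t)*W[:,1]; h,e=np.histogram(v,bins=np.arange(v.min(),v.max()+4,4)); best.append((np.sort(h)[-3:].sum(),a))
    print(nm,"yaw",sorted(best)[-4:])
    # grip rod
    G=P[(P[:,2]>150)&(P[:,2]<185)&(P[:,1]<-60)&(P[:,1]>-190)&(P[:,0]>440)&(P[:,0]<560)]
    if len(G)>20:
        c,*_=np.linalg.lstsq(np.c_[G[:,1],np.ones(len(G))],G[:,0],rcond=None)
        for y in range(-180,-50,15):
            g=G[(G[:,1]>=y)&(G[:,1]<y+15)]
            if len(g)>3: print("  y",y+7,"x",np.percentile(g[:,0],[3,50,97]).round(),"z",np.percentile(g[:,2],[5,50,97]).round(),len(g))
```

```text
scene drum (array([555.8,  53.7]), np.float64(0.8), 169)
scene cap (array([556.4,  54.3]), np.float64(1.1), 79)
top z [247.  248.4 249.7]
scene yaw [(np.int64(552), np.float64(-9.5)), (np.int64(563), np.float64(-8.0)), (np.int64(583), np.float64(-9.0)), (np.int64(593), np.float64(-8.5))]
  y -158 x [464. 476. 481.] z [160. 168. 173.] 40
  y -143 x [467. 479. 483.] z [159. 170. 175.] 57
  y -128 x [470. 481. 486.] z [160. 170. 175.] 56
  y -113 x [472. 484. 488.] z [159. 171. 175.] 53
  y -98 x [475. 486. 490.] z [158. 170. 175.] 54
  y -83 x [475. 490. 550.] z [158. 170. 176.] 71
  y -68 x [480. 522. 552.] z [157. 171. 177.] 164
side drum (array([553.2,  53.4]), np.float64(1.0), 199)
side cap (array([553.5,  53.4]), np.float64(1.0), 145)
top z [249.9 251.3 252.8]
side yaw [(np.int64(474), np.float64(-9.5)), (np.int64(500), np.float64(-9.0)), (np.int64(504), np.float64(-8.0)), (np.int64(505), np.float64(-8.5))]
  y -143 x [455. 460. 471.] z [162. 172. 179.] 32
  y -128 x [459. 463. 474.] z [163. 174. 179.] 33
  y -113 x [461. 465. 477.] z [166. 173. 178.] 27
  y -98 x [462. 467. 478.] z [162. 173. 179.] 33
  y -83 x [464. 469. 482.] z [164. 173. 179.] 32
  y -68 x [468. 484. 535.] z [163. 175. 181.] 62
both drum (array([554.2,  53.3]), np.float64(1.2), 368)
both cap (array([554.2,  53.3]), np.float64(1.1), 224)
top z [248.4 250.9 252.6]
both yaw [(np.int64(925), np.float64(-10.0)), (np.int64(930), np.float64(-8.5)), (np.int64(989), np.float64(-9.5)), (np.int64(1008), np.float64(-9.0))]
  y -158 x [462. 476. 481.] z [160. 168. 174.] 42
  y -143 x [456. 473. 483.] z [160. 171. 179.] 89
  y -128 x [459. 477. 485.] z [160. 171. 179.] 89
  y -113 x [461. 479. 488.] z [160. 172. 177.] 80
  y -98 x [463. 481. 490.] z [159. 171. 178.] 87
  y -83 x [466. 487. 549.] z [159. 171. 177.] 103
  y -68 x [470. 515. 552.] z [158. 172. 179.] 226
```

Request:
arm_command(increments=[[0,0,-0.08,0,0,0],[0.0535,-0.07,0,0,0,0],[0.0535,-0.07,0,0,0,0],[0,0,0,0,0,0.0475],[0,0,0,0,0,0.0475],[0,0,0,0,0,0.0475],[0,0,0,0,0,0.0475],[0,0,0,0,0,0.0475],[0,0,0,0,0,0.0475],[0,0,0,0,0,0.0475],[0,0,0,0,0,0.0475],[0,0,0,0,0,0]], grip=1)

```text
clock: 2.5
ee_pos: [555.0, 53.7, 271.3]
ee_rot: [0.982, 0.186, 0.0, 0.0]
wrist_force: [0.7, -0.8, -0.4]
opening: 85.2
grasp_force: 0.0
```

Run:
```python
from h import *
o=manip.get_obs(); print(o["clock"],o["ee_pos"],R.from_quat(o["ee_rot"]).as_matrix().round(3).tolist(),np.round(o["joint_positions"],3),o["wrist_force"])
C=cal("wrist"); im,d=manip.snapshot("wrist"); save(im,"pics/w1.png")
P=cloud("wrist",d,None,C); print("cam",np.linalg.inv(C[1])[:3,3].round())
m=np.hypot(P[:,0]-554,P[:,1]-53)
T=P[(m<50)&(P[:,2]>243)&(P[:,2]<256)]; print(len(T),np.median(T,0).round(1)); 
if len(T): print(cv2.minEnclosingCircle(T[:,:2].astype(np.float32)), np.percentile(T,[2,98],axis=0).round(1))
for r in manip.place_of("cap_center","wrist")[:2]: print(r["confidence"],r["at"],pxz("wrist",r["at"],238,C).round(1))
```

```text
2.5 [554.98219153  53.65648524 271.34232031] [[0.93, 0.366, 0.0], [0.366, -0.93, -0.0], [0.0, 0.0, -1.0]] [-0.149  0.366  0.013  1.617 -0.005  1.158 -1.331] [ 0.67863756 -0.8257879  -0.42041141]
cam [628.  82. 414.]
7813 [556.9  53.9 250.3]
((553.9341430664062, 52.586299896240234), 33.20454406738281) [[526.   24.1 247.4]
 [584.8  82.2 251.6]]
0.81 [229.3, 319.7] [553.8  53.7 238. ]
```

View pics/w1.png

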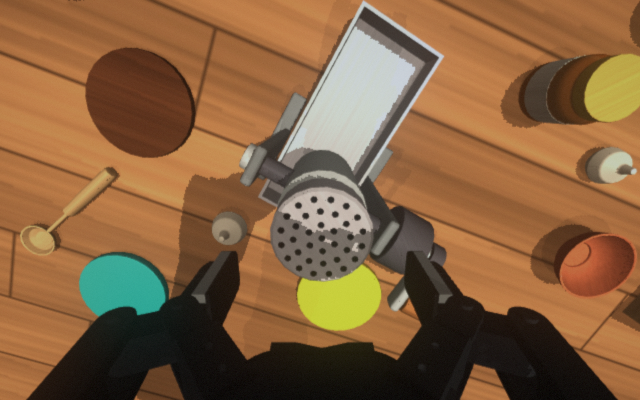

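Wrist view: cap at pixel (229,320), centred between the fingers. The dark board is upper left at (102,140). The cap centre measures (554,53), 1 mm from the tool axis, so I go down and grip.

Request:
arm_command(increments=[[-0.0024,0.0006,0.04,0,0,0],[0,0,0.04,0,0,0],[0,0,0.026,0,0,0],[0,0,0,0,0,0],[0,0,0,0,0,0]])

```text
clock: 3.1
ee_pos: [554.1, 52.7, 218.6]
ee_rot: [0.982, 0.188, -0.0, -0.0]
wrist_force: [0.4, -0.4, 0.4]
opening: 85.8
grasp_force: 0.0
```

Request:
arm_command(increments=[[0,0,0,0,0,0],[0,0,0,0,0,0],[0,0,0,0,0,0],[0,0,0,0,0,0],[0,0,0,0,0,0],[0,0,0,0,0,0],[0,0,0,0,0,0],[0,0,0,0,0,0]], grip=-1, newtons=40)

```text
clock: 3.9
ee_pos: [554.5, 52.9, 219.5]
ee_rot: [0.982, 0.188, 0.001, 0.0]
wrist_force: [-2.1, 0.2, 5.7]
opening: 65.2
grasp_force: 43.7
```

Request:
arm_command(increments=[[0,0,0,0,0,-0.04],[0,0,0,0,0,-0.04],[0,0,0,0,0,-0.04],[0,0,0,0,0,0],[0,0,-0.006,0,0,0],[0,0,0,0,0,0]])

```text
clock: 4.5
ee_pos: [553.7, 52.6, 220.9]
ee_rot: [0.93, 0.367, -0.001, -0.0]
wrist_force: [1.5, 1.1, -3.0]
opening: 64.7
grasp_force: 51.0
```

Request:
arm_command(increments=[[0,0,-0.003,0,0,0],[0,0,0,0,0,0],[0,0,0,0,0,0]])

```text
clock: 4.8
ee_pos: [553.6, 52.6, 221.3]
ee_rot: [0.93, 0.368, -0.001, -0.0]
wrist_force: [4.7, 0.0, -17.0]
opening: 64.8
grasp_force: 50.1
```

Request:
arm_command(increments=[[0,0,0.004,0,0,0],[0,0,0,0,0,-0.04],[0,0,0,0,0,-0.04],[0,0,0,0,0,-0.04],[0,0,0,0,0,0],[0,0,-0.002,0,0,0],[0,0,0,0,0,0],[0,0,0,0,0,0]])

```text
clock: 5.6
ee_pos: [553.5, 52.3, 221.2]
ee_rot: [0.845, 0.535, -0.001, -0.0]
wrist_force: [1.5, -3.8, -11.8]
opening: 64.7
grasp_force: 50.5
```

Request:
arm_command(increments=[[0,0,0.004,0,0,0],[0,0,0,0,0,-0.04],[0,0,0,0,0,-0.04],[0,0,0,0,0,-0.04],[0,0,0,0,0,0],[0,0,-0.004,0,0,0],[0,0,0,0,0,0],[0,0,0,0,0,0]])

```text
clock: 6.4
ee_pos: [554.2, 53.3, 221.2]
ee_rot: [0.73, 0.684, 0.0, -0.0]
wrist_force: [4.8, 1.2, -14.6]
opening: 64.8
grasp_force: 51.0
```

Request:
arm_command(increments=[[0,0,0.005,0,0,0],[0,0,0,0,0,-0.04],[0,0,0,0,0,-0.04],[0,0,0,0,0,-0.04],[0,0,0,0,0,0],[0,0,-0.004,0,0,0],[0,0,0,0,0,0],[0,0,0,0,0,0]])

```text
clock: 7.2
ee_pos: [554.0, 52.6, 221.1]
ee_rot: [0.589, 0.808, -0.0, 0.0]
wrist_force: [2.9, 0.3, -5.5]
opening: 64.8
grasp_force: 51.7
```

Request:
arm_command(increments=[[0,0,0.004,0,0,0],[0,0,0,0,0,-0.04],[0,0,0,0,0,-0.04],[0,0,0,0,0,-0.04],[0,0,0,0,0,0],[0,0,-0.0045,0,0,0],[0,0,0,0,0,0],[0,0,0,0,0,0]])

```text
clock: 8.0
ee_pos: [554.0, 52.9, 221.8]
ee_rot: [0.427, 0.904, 0.0, 0.0]
wrist_force: [0.6, -0.1, -1.1]
opening: 64.9
grasp_force: 52.3
```

Request:
arm_command(increments=[[0,0,-0.003,0,0,0],[0,0,0,0,0,0],[0,0,0,0,0,0]])

```text
clock: 8.3
ee_pos: [554.0, 52.8, 223.1]
ee_rot: [0.426, 0.905, 0.0, 0.0]
wrist_force: [1.5, 0.3, -0.1]
opening: 65.1
grasp_force: 52.3
```

Request:
arm_command(increments=[[0,0,-0.02,0,0,0],[0,0,-0.04,0,0,0],[0,0,-0.06,0,0,0],[0,0,0,0,0,0],[0.02,0.015,0,0,0,0],[0.053,0.04,0,0,0,0],[0.068,0.0515,0,0,0,0],[0.068,0.0515,0,0,0,0],[0.068,0.0515,0,0,0,0],[0.068,0.0515,0,0,0,0],[0.04,0.03,0,0,0,0],[0.016,0.012,0,0,0,0],[0,0,0,0,0,0],[0,0,0,0,0,0]])

```text
clock: 9.7
ee_pos: [543.1, 302.4, 282.4]
ee_rot: [0.426, 0.905, -0.001, 0.0]
wrist_force: [0.2, 0.2, -0.4]
opening: 64.8
grasp_force: 52.3
```

Run:
```python
from h import *
o=manip.get_obs(); print(o["clock"],o["ee_pos"],o["ee_rot"],o["opening"])
for n in ["scene","side","wrist"]:
    C=cal(n); im,d=manip.snapshot(n)
    save(im,f"pics/{n}_2.png")
    P=cloud(n,d,None,C); h=im[d>0].astype(int)
    m=(np.hypot(P[:,0]-543,P[:,1]-304)<95)&(P[:,2]>4)&(P[:,2]<24)&(h.sum(1)<260)&(h[:,0]-h[:,2]>15)
    Q=P[m]
    if len(Q)>10: print(n,"board",cv2.minEnclosingCircle(Q[:,:2].astype(np.float32)),np.percentile(Q,[1,50,99],axis=0).round().tolist())
    b=P[(np.hypot(P[:,0]-543,P[:,1]-304)<170)&(P[:,2]>60)&(P[:,2]<185)]
    if len(b): print(n,"tall",len(b),np.percentile(b,[3,50,97],axis=0).round().tolist())
    for t in ["cap_center","board_top","sauce_a","drum_mouth"]:
        for r in manip.place_of(t,n)[:2]:
            z={"cap_center":298,"board_top":14,"sauce_a":0,"drum_mouth":240}[t]
            print(n,t,round(r["confidence"],2),np.round(r["at"]),pxz(n,r["at"],z,C).round(1))
```

```text
9.7 [543.14140486 302.36347112 282.4490805 ] [ 4.26316771e-01  9.04573511e-01 -8.75674077e-04  9.05010091e-05] 64.81567461672903
scene board ((541.36767578125, 305.547607421875), 72.29972076416016) [[477.0, 239.0, 5.0], [547.0, 301.0, 12.0], [609.0, 370.0, 15.0]]
scene tall 181 [[661.0, 378.0, 76.0], [680.0, 389.0, 128.0], [695.0, 404.0, 168.0]]
scene cap_center 0.73 [124. 412.] [545.4 293.4 298. ]
scene board_top 0.89 [218. 263.] [347.9 -57.6  14. ]
scene board_top 0.76 [307. 424.] [845.1 100.   14. ]
scene sauce_a 0.72 [232. 456.] [689.7 378.5   0. ]
scene sauce_a 0.69 [208. 401.] [517.3 324.8   0. ]
scene drum_mouth 0.84 [172. 336.] [554.2  52.6 240. ]
side board ((536.4906005859375, 311.0777282714844), 71.90845489501953) [[468.0, 247.0, 5.0], [530.0, 316.0, 15.0], [600.0, 377.0, 18.0]]
side tall 727 [[647.0, 289.0, 63.0], [659.0, 406.0, 109.0], [711.0, 425.0, 171.0]]
side cap_center 0.95 [208. 237.] [540.  301.3 298. ]
side cap_center 0.57 [280. 200.] [435.4 505.8 298. ]
side board_top 0.97 [310. 248.] [541.7 307.7  14. ]
side board_top 0.93 [231. 219.] [843.4 103.8  14. ]
side sauce_a 0.76 [313. 178.] [690.6 399.4  -0. ]
side sauce_a 0.7 [280. 197.] [741.7 288.8   0. ]
side drum_mouth 0.84 [182. 302.] [557.3  52.6 240. ]
side drum_mouth 0.61 [278. 199.] [498.3 460.2 240. ]
wrist board ((538.3231811523438, 306.3179931640625), 70.03436279296875) [[473.0, 244.0, 12.0], [536.0, 310.0, 15.0], [602.0, 372.0, 16.0]]
wrist tall 2859 [[649.0, 375.0, 66.0], [664.0, 397.0, 118.0], [683.0, 419.0, 171.0]]
wrist cap_center 0.91 [274. 320.] [544.5 298.9 298. ]
wrist board_top 0.94 [353. 381.] [852.9  98.1  14. ]
wrist board_top 0.82 [159. 320.] [539.8 304.   14. ]
wrist sauce_a 0.75 [164. 432.] [675.2 402.2   0. ]
wrist sauce_a 0.67 [248. 408.] [746.4 280.5   0. ]
```

Request:
arm_command(increments=[[0.01,0,0.04,0,0,0],[0,0,0.09,0,0,0],[0,0,0.09,0,0,0],[0,0,0.09,0,0,0],[0,0,0.09,0,0,0],[0,0,0.09,0,0,0],[0,0,0.03,0,0,0],[0,0,0.014,0,0,0],[0,0,0,0,0,0],[0,0,0,0,0,0]])

```text
clock: 11.45
ee_pos: [540.9, 308.6, 18.1]
ee_rot: [0.426, 0.905, 0.001, 0.001]
wrist_force: [-0.9, -0.1, -0.3]
opening: 64.8
grasp_force: 52.3
```

Request:
arm_command(increments=[[0,0,0.01,0,0,0],[0,0,0.006,0,0,0],[0,0,0.003,0,0,0],[0,0,0,0,0,0],[0,0,0,0,0,0]])

```text
clock: 11.95
ee_pos: [540.2, 307.8, 8.0]
ee_rot: [0.426, 0.905, 0.0, 0.001]
wrist_force: [-1.6, -2.6, 8.8]
opening: 65.0
grasp_force: 57.5
```

Contact at TCP z≈8 as predicted (about 9 N). I release and go up.

Request:
arm_command(increments=[[0,0,-0.001,0,0,0],[0,0,0,0,0,0],[0,0,0,0,0,0],[0,0,0,0,0,0],[0,0,0,0,0,0],[0,0,0,0,0,0],[0,0,0,0,0,0]], grip=1)

```text
clock: 12.65
ee_pos: [539.7, 307.7, 6.9]
ee_rot: [0.426, 0.905, -0.0, -0.0]
wrist_force: [-0.6, -0.1, -0.5]
opening: 85.4
grasp_force: 0.0
```

Request:
arm_command(increments=[[0,0,-0.02,0,0,0],[0,0,-0.04,0,0,0],[0,0,-0.09,0,0,0],[0,0,-0.09,0,0,0],[0,0,-0.09,0,0,0],[0,0,-0.09,0,0,0],[0,0,-0.09,0,0,0],[0,0,0,0,0,0]])

```text
clock: 13.45
ee_pos: [541.5, 309.9, 269.9]
ee_rot: [0.426, 0.905, 0.005, 0.003]
wrist_force: [-0.2, 0.1, -0.1]
opening: 85.4
grasp_force: 0.0
```

Run:
```python
from h import *
o=manip.get_obs(); print(o["clock"],o["ee_pos"],R.from_quat(o["ee_rot"]).as_matrix().round(3).tolist(),np.round(o["joint_positions"],2),o["opening"])
for n in ["scene","side","wrist"]:
    C=cal(n); im,d=manip.snapshot(n); save(im,f"pics/{n}_3.png")
    P=cloud(n,d,None,C)
    Q=P[(np.hypot(P[:,0]-540,P[:,1]-307)<60)&(P[:,2]>33)&(P[:,2]<50)]
    if len(Q)>10: print(n,"cap",cv2.minEnclosingCircle(Q[:,:2].astype(np.float32)),np.percentile(Q[:,2],[5,50,95]).round(1))
    for t in ["cap_center","grip_center","crank_axis"]:
        for r in manip.place_of(t,n)[:1]:
            print(n,t,round(r["confidence"],2),np.round(r["at"]),pxz(n,r["at"],26 if t=="cap_center" else 165,C).round(1))
    G=P[(P[:,2]>150)&(P[:,2]<185)&(P[:,1]<-60)&(P[:,1]>-190)&(P[:,0]>440)&(P[:,0]<560)]
    for y in range(-174,-60,15):
        g=G[(G[:,1]>=y)&(G[:,1]<y+15)]
        if len(g)>3: print("  y",y+7,"x",np.percentile(g[:,0],[3,50,97]).round(),"z",np.percentile(g[:,2],[5,50,97]).round(),len(g), "ymin",g[:,1].min().round())
```

```text
13.45 [541.45066605 309.90125233 269.86417769] [[-0.638, 0.77, 0.01], [0.77, 0.638, 0.007], [-0.001, 0.012, -1.0]] [-0.25  0.5  -0.51  1.45  0.25  1.25 -0.1 ] 85.44926823874385
scene cap ((546.7254638671875, 304.97991943359375), 35.27275848388672) [33.7 35.8 38.4]
scene cap_center 0.54 [208. 403.] [543.3 304.2  26. ]
scene grip_center 0.71 [207. 260.] [ 482.7 -121.4  165. ]
scene crank_axis 0.79 [213. 292.] [548.6 -69.2 165. ]
  y -152 x [465. 478. 482.] z [160. 169. 176.] 63 ymin -159.0
  y -137 x [468. 481. 485.] z [160. 170. 175.] 54 ymin -143.0
  y -122 x [470. 482. 487.] z [159. 170. 175.] 57 ymin -129.0
  y -107 x [475. 485. 489.] z [158. 169. 175.] 51 ymin -113.0
  y -92 x [474. 487. 491.] z [160. 170. 175.] 54 ymin -99.0
  y -77 x [479. 525. 552.] z [156. 169. 177.] 115 ymin -84.0
  y -62 x [483. 515. 552.] z [159. 172. 178.] 95 ymin -69.0
side cap ((537.6151123046875, 308.77685546875), 33.84638595581055) [35.5 38.9 41.6]
side cap_center 0.62 [206. 303.] [ 699.9 -135.3   26. ]
side grip_center 0.63 [186. 363.] [ 479.1 -128.4  165. ]
side crank_axis 0.59 [190. 336.] [532.5 -72.1 165. ]
  y -152 x [456. 460. 470.] z [161. 173. 176.] 17 ymin -156.0
  y -137 x [456. 461. 474.] z [164. 174. 178.] 28 ymin -144.0
  y -122 x [459. 464. 476.] z [163. 174. 178.] 32 ymin -128.0
  y -107 x [462. 464. 477.] z [163. 174. 178.] 32 ymin -114.0
  y -92 x [464. 469. 480.] z [163. 174. 178.] 28 ymin -98.0
  y -77 x [466. 471. 534.] z [164. 175. 179.] 39 ymin -84.0
  y -62 x [468. 498. 534.] z [164. 175. 180.] 47 ymin -69.0
wrist cap ((540.0668334960938, 306.473388671875), 32.96342086791992) [37.  38.5 39.8]
wrist cap_center 0.7 [166. 324.] [541.4 307.8  26. ]
wrist crank_axis 0.52 [170. 438.] [597.9 389.  165. ]
```

View pics/scene_3.png

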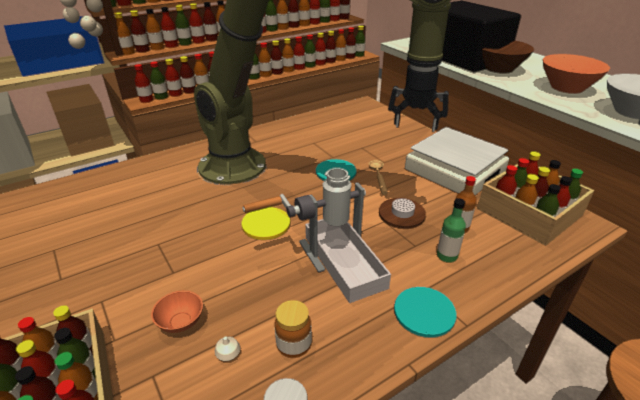

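Cap lies flat on the dark board (scene pixel (208,403), at (540,307), 1 mm from centre), and the drum is upright with its mouth open. Now to the grip.

Request:
arm_command(increments=[[0,0,0,0,0,0.045],[0,0,0,0,0,0.045],[0,0,0,0,0,0.045],[0,0,0,0,0,0.045],[0,0,0,0,0,0.045],[0,0,0,0,0,0.045],[-0.06,0,0,0,0,0],[-0.08,0,0,0,0,0],[-0.09,0,0,0,0,0],[-0.09,0,0,0,0,0],[-0.09,0,0,0,0,0],[-0.09,0,0,0,0,0],[-0.09,0,0,0,0,0],[-0.09,0,0,0,0,0],[-0.09,0,0,0,0,0],[-0.07,0,0,0,0,0],[-0.041,0,0,0,0,0],[0,0,0,0,0,0],[0,0,0,0,0,0]])

```text
clock: 15.95
ee_pos: [470.8, -127.1, 262.0]
ee_rot: [0.761, 0.649, 0.0, -0.0]
wrist_force: [-0.3, 1.7, 1.3]
opening: 85.5
grasp_force: 0.0
```

Run:
```python
from h import *
o=manip.get_obs(); M=R.from_quat(o["ee_rot"]).as_matrix(); print(o["clock"],o["ee_pos"],M.round(3).tolist(),np.round(o["joint_positions"],2))
n="wrist"; C=cal(n); im,d=manip.snapshot(n); save(im,"pics/w4.png")
P=cloud(n,d,None,C)
for t in ["grip_center","crank_axis","drum_mouth"]:
    for r in manip.place_of(t,n)[:2]: print(t,round(r["confidence"],2),np.round(r["at"]),pxz(n,r["at"],165 if t!="drum_mouth" else 240,C).round(1))
G=P[(P[:,2]>150)&(P[:,2]<185)&(P[:,1]<-50)&(P[:,1]>-190)&(P[:,0]>440)&(P[:,0]<580)]
for y in range(-174,-50,12):
    g=G[(G[:,1]>=y)&(G[:,1]<y+12)]
    if len(g)>3: print("  y",y+6,"x",np.percentile(g[:,0],[2,50,98]).round(),"z",np.percentile(g[:,2],[5,50,97]).round(),len(g), "ymin",g[:,1].min().round())
```

```text
15.95 [ 470.84923059 -127.11662575  262.00283623] [[0.157, 0.988, 0.0], [0.988, -0.157, 0.001], [0.001, -0.0, -1.0]] [ 0.34  0.27 -0.17  1.8   0.05  1.08 -0.  ]
grip_center 0.64 [  2. 412.] [558.    8.4 165. ]
grip_center 0.59 [178. 320.] [ 472.1 -109.1  165. ]
crank_axis 0.86 [116. 391.] [536.9 -67.8 165. ]
crank_axis 0.25 [300. 401.] [ 532.  -244.6  165. ]
  y -156 x [458. 468. 478.] z [168. 175. 177.] 179 ymin -160.0
  y -144 x [458. 469. 479.] z [168. 175. 177.] 317 ymin -150.0
  y -132 x [460. 470. 481.] z [167. 175. 177.] 333 ymin -138.0
  y -120 x [462. 472. 483.] z [168. 175. 177.] 346 ymin -126.0
  y -108 x [464. 474. 484.] z [169. 175. 177.] 356 ymin -114.0
  y -96 x [465. 476. 486.] z [168. 175. 177.] 382 ymin -102.0
  y -84 x [467. 478. 488.] z [169. 175. 177.] 393 ymin -90.0
  y -72 x [470. 515. 547.] z [170. 176. 180.] 917 ymin -78.0
  y -60 x [472. 508. 545.] z [171. 175. 179.] 1344 ymin -66.0
  y -48 x [475. 539. 564.] z [162. 174. 184.] 212 ymin -54.0
```

View pics/w4.png

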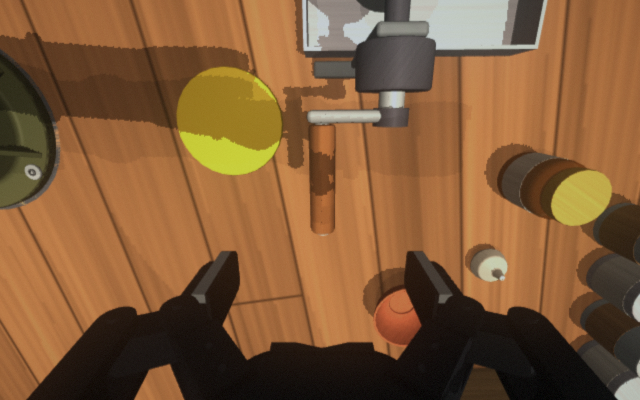

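Wrist view: rod at column 320, rows 122–234, aligned with the tool and centred between the fingers; arm plate at row 117. I descend onto it and grip.

Request:
arm_command(increments=[[0,0,0.05,0,0,0],[0,0,0.08,0,0,0],[0,0,0.07,0,0,0],[0,0,0.034,0,0,0],[0,0,0,0,0,0],[0,0,0,0,0,0]])

```text
clock: 16.75
ee_pos: [471.3, -126.8, 145.5]
ee_rot: [0.76, 0.65, 0.0, -0.0]
wrist_force: [0.2, 0.4, 0.7]
opening: 85.4
grasp_force: 0.0
```

Request:
arm_command(increments=[[0,0,0,0,0,0],[0,0,0,0,0,0],[0,0,0,0,0,0],[0,0,0,0,0,0],[0,0,0,0,0,0],[0,0,0,0,0,0],[0,0,0,0,0,0],[0,0,0,0,0,0],[0,0,0,0,0,0],[0,0,0,0,0,0]], grip=-1, newtons=60)

```text
clock: 17.75
ee_pos: [471.3, -127.6, 145.4]
ee_rot: [0.76, 0.649, 0.0, 0.0]
wrist_force: [0.3, -0.5, 5.1]
opening: 20.5
grasp_force: 58.5
```

Request:
arm_command(increments=[[0,0.0024,-0.0229,0,0,0],[0,0.0071,-0.0219,0,0,0],[0,0.0115,-0.0199,0,0,0],[0,0.0154,-0.0171,0,0,0],[0,0,0,0,0,0],[0,0,0,0,0,0]])

```text
clock: 18.35
ee_pos: [487.4, -130.0, 184.9]
ee_rot: [0.76, 0.649, -0.001, -0.001]
wrist_force: [-2.7, -0.1, -5.7]
opening: 20.4
grasp_force: 60.3
```

Request:
arm_command(increments=[[0,0.0186,-0.0135,0,0,0],[0,0.021,-0.0094,0,0,0],[0,0.0225,-0.0048,0,0,0],[0,0.023,0,0,0,0],[0,0.0225,0.0048,0,0,0],[0,0.021,0.0094,0,0,0],[0,0.0186,0.0135,0,0,0],[0,0.0154,0.0171,0,0,0],[0,0,0,0,0,0],[0,0,0,0,0,0]])

```text
clock: 19.35
ee_pos: [570.1, -142.5, 177.5]
ee_rot: [0.76, 0.65, 0.001, 0.001]
wrist_force: [2.2, 0.6, -2.7]
opening: 20.0
grasp_force: 60.6
```

Request:
arm_command(increments=[[0,0.0062,0.0096,0,0,0],[0,0.0052,0.0102,0,0,0],[0,0.0042,0.0108,0,0,0],[0,0.003,0.0112,0,0,0],[0,0.0018,0.0114,0,0,0],[0,0.0006,0.0114,0,0,0],[0,-0.0006,0.0114,0,0,0],[0,-0.0018,0.0114,0,0,0],[0,-0.003,0.0112,0,0,0],[0,-0.0042,0.0108,0,0,0],[0,-0.0052,0.0102,0,0,0],[0,-0.0062,0.0096,0,0,0],[0,-0.0072,0.009,0,0,0],[0,-0.0082,0.0082,0,0,0],[0,-0.009,0.0072,0,0,0],[0,-0.0096,0.0062,0,0,0],[0,0,0,0,0,0],[0,0,0,0,0,0]])

```text
clock: 21.15
ee_pos: [555.1, -140.2, 99.2]
ee_rot: [0.76, 0.65, 0.002, 0.002]
wrist_force: [3.5, 1.1, 7.3]
opening: 20.3
grasp_force: 61.6
```

Request:
arm_command(increments=[[0,-0.021,0.0094,0,0,0],[0,-0.0225,0.0048,0,0,0],[0,-0.023,0,0,0,0],[0,-0.0225,-0.0048,0,0,0],[0,-0.021,-0.0094,0,0,0],[0,-0.0186,-0.0135,0,0,0],[0,-0.0154,-0.0171,0,0,0],[0,-0.0115,-0.0199,0,0,0],[0,-0.0071,-0.0219,0,0,0],[0,-0.0024,-0.0219,0,0,0],[0,0,0,0,0,0],[0,0,0,0,0,0]])

```text
clock: 22.35
ee_pos: [471.3, -127.6, 145.3]
ee_rot: [0.76, 0.649, 0.0, 0.001]
wrist_force: [0.1, -0.2, 5.9]
opening: 20.2
grasp_force: 61.4
```

Run:
```python
from h import *
o=manip.get_obs(); print(o["clock"],o["ee_pos"],o["wrist_force"])
for n in ["scene","side"]:
    C=cal(n); im,d=manip.snapshot(n); save(im,f"pics/{n}_5.png")
    for r in manip.look_for("nutmeg0_center",n)[:6]:
        a=r["at"]; print(n,round(r["confidence"],2),np.round(a),px2w(n,a,d[int(a[0]),int(a[1])],C).round())
im=cv2.imread("pics/scene_5.png"); im2=cv2.imread("pics/side_5.png")
cv2.imwrite("pics/c5.png",np.hstack([cv2.resize(im[150:310,240:440],None,fx=2,fy=2),cv2.resize(im2[150:310,200:400],None,fx=2,fy=2)]))
```

```text
22.35 [ 471.28312306 -127.58945937  145.30947969] [ 0.06028416 -0.208232    5.93871763]
```

View pics/c5.png

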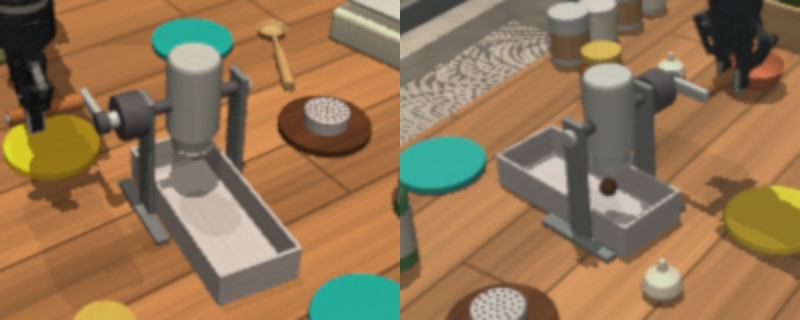

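Drum hangs mouth down and the cap is still flat on the board. Only one nutmeg shows, at crop (185,607). I release, go up and look into the tray from above.

Request:
arm_command(increments=[[0,0,0,0,0,0],[0,0,0,0,0,0],[0,0,0,0,0,0],[0,0,0,0,0,0],[0,0,0,0,0,0],[0,0,0,0,0,0]], grip=1)

```text
clock: 23.15
ee_pos: [470.7, -127.4, 144.5]
ee_rot: [0.76, 0.649, -0.0, -0.0]
wrist_force: [-0.6, -0.6, 0.2]
opening: 85.5
grasp_force: 0.0
```

Request:
arm_command(increments=[[0,0,-0.04,0,0,0],[0,0,-0.08,0,0,0],[0,0,-0.09,0,0,0],[0,0,-0.06,0,0,0],[0.05,0,0,0,0,0],[0.09,0,0,0,0,0],[0.06,0,0,0,0,0],[0,0,0,0,0,0]])

```text
clock: 23.95
ee_pos: [486.9, -23.7, 279.8]
ee_rot: [0.758, 0.652, 0.001, -0.001]
wrist_force: [0.0, -0.1, 0.6]
opening: 85.5
grasp_force: 0.0
```

Run:
```python
from h import *
o=manip.get_obs(); print(o["clock"],o["ee_pos"],o["wrist_force"])
ims=[]
for n in ["side","wrist"]:
    C=cal(n); im,d=manip.snapshot(n); save(im,f"pics/{n}_6.png"); ims.append(im)
    for r in manip.look_for("nutmeg0_center",n)[:6]:
        a=r["at"]; print(n,round(r["confidence"],2),np.round(a),px2w(n,a,d[int(a[0]),int(a[1])],C).round())
r,c=map(int,proj("wrist",np.array([600,45,0]))); print(r,c)
save(np.hstack([ims[1][:,100:540],cv2.resize(ims[0][190:290,230:350],None,fx=3,fy=4)]),"pics/c6.png")
```

```text
23.95 [486.86647351 -23.65885908 279.83547416] [ 0.01686235 -0.10224552  0.61853032]
side 0.22 [388. 304.] [303. 411.  13.]
side 0.2 [292. 173.] [656. 422. 100.]
wrist 0.53 [ 94. 339.] [523.  57.  29.]
93 394
```

View pics/c6.png

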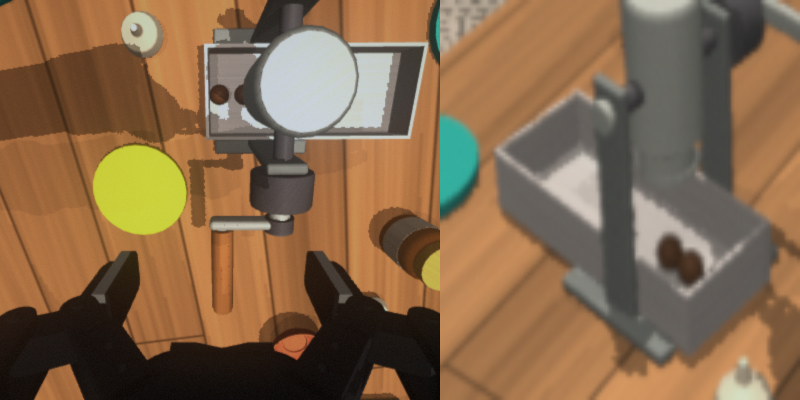

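Request:
arm_command(increments=[[0,0,0,0,0,0],[0,0,0,0,0,0],[0,0,0,0,0,0],[0,0,0,0,0,0],[0,0,0,0,0,0],[0,0,0,0,0,0],[0,0,0,0,0,0],[0,0,0,0,0,0]])

```text
clock: 24.95
ee_pos: [486.4, -28.6, 279.6]
ee_rot: [0.76, 0.649, -0.0, -0.0]
wrist_force: [0.5, -0.9, 0.5]
opening: 85.5
grasp_force: 0.0
```

Run:
```python
from h import *
ims={}
t=np.radians(-9); ux=np.array([np.cos(t),np.sin(t)]); uy=np.array([-np.sin(t),np.cos(t)])
for n in ["scene","side","wrist"]:
    C=cal(n); im,d=manip.snapshot(n); ims[n]=im
    P=cloud(n,d,None,C); h=im[d>0].astype(int)
    v,u=np.nonzero(d>0)
    q=P[:,:2]-[554.2,53.3]; X=q@ux; Y=q@uy
    m=(X>-75)&(X<200)&(abs(Y)<53)&(P[:,2]>4)&(P[:,2]<95)&(h.sum(1)<190)&(h[:,0]>1.5*h[:,2])
    M=np.zeros(d.shape,np.uint8); M[v[m],u[m]]=1
    k,L,S,Ce=cv2.connectedComponentsWithStats(M)
    for i in range(1,k):
        if S[i,4]>5:
            s=L[v,u]==i; print(n,S[i],"tumbler xyz",X[s].mean().round(),Y[s].mean().round(),P[s,2].mean().round())
s=ims["scene"][150:310,280:410]; w=ims["wrist"][0:160,260:560]
save(np.hstack([cv2.resize(s,(400,492)),cv2.resize(ims["side"][185:300,235:345],(400,492))]),"pics/c7.png")
save(ims["wrist"],"pics/w7.png")
```

```text
scene [322 227  18  22 165] tumbler xyz -18.0 -4.0 22.0
scene [343 256   8   8  38] tumbler xyz 75.0 -5.0 20.0
side [303 250  14  11  85] tumbler xyz -21.0 6.0 24.0
wrist [310  85  18  19 252] tumbler xyz -58.0 -1.0 27.0
wrist [335  86   8  16  83] tumbler xyz -32.0 -1.0 27.0
```

View pics/c7.png

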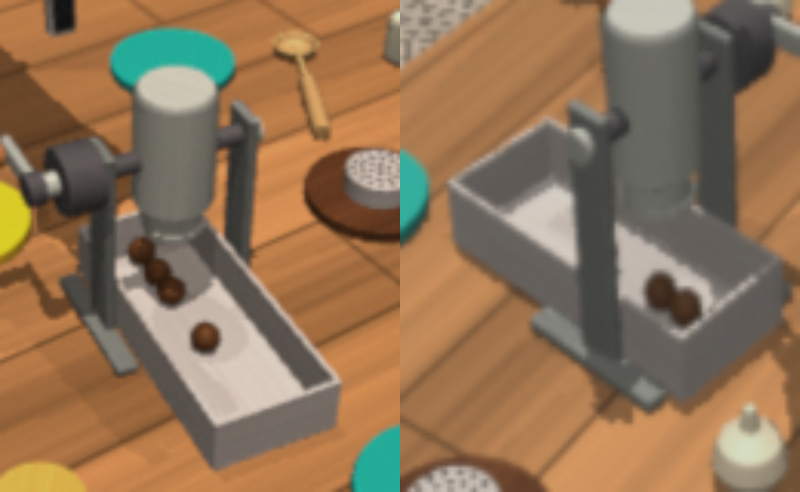

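All four nutmegs lie in the tray: three in a row at crop (250–290, 140–172), one at (338,205). The drum hangs mouth down, the cap is flat on the dark board and the arm is clear.

```bash
python3 -c "
from plant import manip
print(manip.hand_in())"
```

```text
the job is handed in; nothing more can be done
None
```

The job is handed in at about 25 s of the 72 s limit, result not reported: the last pictures show the cap flat, holes up, near the centre of the dark board, the drum hanging mouth down, all four nutmegs in the tray and the arm clear of everything.

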